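# Set the focus dial by counting clicks and lock it

## Task

On the aluminium focus unit of the inspection camera, turn the dial gently anticlockwise (seen from above) until it meets its end stop, without forcing it, then turn it clockwise by exactly five clicks, let it settle in the fifth and let go. Then swing the lock lever beside it all the way over to the far side, where the lens is. Leave the dial as set and everything else where it stands.

Things in the scene. Friction and masses are not known exactly. Their poses are not given: they have to be found in the camera images.
- unit: Focus unit, fixed to the table: aluminium box 130 (x) by 270 (y) mm, top 60 mm above the table, on a foot plate 150 x 290 x 8 mm. Origin on the table under its centre; its x points to the far side, where the lens sticks out to 123 mm, 34 mm above the table; its y to the dial's end. A small steel thumbscrew (18 mm across, 12 mm high, at x 45, y -115 mm on its top) is fixed and plays no part
- dial_grip (a point): On the dial's upright axis, 30 mm above the unit's top, the height to grip (x 0, y 62 mm of the unit); does not show the turn (a steel line on the dial's top does). Dial: black rubber, 12-sided, 52 mm over flats, from 4 to 42 mm above the unit's top; at rest in a click its 14 mm wide flats face the unit's x and every 30 degrees round. Grip with 20 to 50 N; finger forces over 150 N in all damage the unit
- lens_front (a point): Centre of the front of the lens, a black barrel 48 mm across. The dial moves it along the unit's x by 0.25 mm a click, outwards for clockwise: too fine for measured positions, so feel the clicks. They are 30 degrees apart: the dial resists by up to 0.25 N m (at 7.5 degrees), not at 15, then pulls onward by as much (at 22.5); let go, it settles in the nearest click within 0.5 s
- lens_zero (a point): Where lens_front is with the dial at its anticlockwise stop; fixed to the unit. At five clicks lens_front is 1.25 mm farther along the unit's x. The dial starts at rest 2 to 5 clicks clockwise of that stop. The stop is hard and lies at a click position (count 0): turned on, the torque passes 0.4 N m within about 3 degrees, and 5 to 8 degrees more of a firm grip's turn breaks the 150 N limit
- lock (a joint): Lock lever's angle in rad: 0 = leaning to the robot's side (starts between 0 and 0.15), 1.2 = leaning fully to the far side (lens side), at its stop. Stays where it is left; 1 to 2 N at the ball moves it
- lock_tip (a point): Centre of the lever's black ball, 26 mm across, on a steel rod 10 mm thick, 60 mm from the pivot; moves in an arc in the unit's upright x-z plane, leaning 0.6 rad from upright at each end of its travel
- lock_pivot (a point): Middle of the lever's pivot, 82 mm above the table (x 0, y -68 mm of the unit), on a steel block 70 (x) by 50 (y) mm, 25 mm high, on the unit's top; the ball passes above it at 142 mm above the table
- lens_cap: black disc 42 mm across, 8 mm thick, lying on the unit's top between dial and lever; a bystander, origin under its centre
- bushing: steel ring 36 mm across, 24 mm tall, standing on the table just in front of the unit; a bystander, origin under its centre
- bracket: small steel L-bracket, foot 60 x 35 mm, 45 mm tall, on the table beside the lever end of the unit; a bystander, origin under its centre
- parts_bin: blue open bin 160 x 110 x 75 mm; a bystander, origin under its centre
- driver: screwdriver lying on the table; a bystander, origin in its middle
- jar: white jar 60 mm across, 85 mm tall; a bystander, origin under its centre
- sample_tray: shallow grey tray 130 x 90 x 30 mm; a bystander, origin under its centre

How it is judged:
By the outcome, as a careful person would: the job done as asked, in the order asked, and still so for the second after the job is handed in, with the robot touching nothing.
It also fails if it takes over 72 s, if anything falls off the work surface, if the arm or the gripper's body presses on something with over 40 N, if the wrist force passes 120 N, or if a joint passes its speed limit or range.

## Robot

A 7-joint arm with a two-finger parallel gripper is mounted at the origin on the work surface. World frame = base frame: x ahead of the robot, y to its left, z up, the work surface at z = 0. Lengths are in m, angles in rad, forces in N, time in s.
With the tool pointing down it reaches from about 0.425 to 0.875 m from the base axis. Payload 4.7 kg.
Tool frame: the origin (TCP) lies on the centre line of the jaws, within the pads' length; the fingertips stand 8 mm ahead of it and the grasp point (between the pads) lies 11 mm behind it; z points along the fingers, y is the direction in which the jaws open and shut (so a half turn about z gives the same grasp; the last joint's range is limited). The gripper opens to 87 mm and grips with 3 to 60 N. Pads are 19 mm wide; open, the fingers measure 117 mm over their backs; the gripper's body (75 mm by 190 mm) begins 51 mm behind the grasp point.
Start: joints at [1.21, 0.321, -0.07, 1.45, 0.023, 1.371, -0.057], TCP at [0.238, -0.605, 0.231] pointing down, gripper open.
Joint ranges: [-2.86, 2.86], [-0.3, 2.09], [-1.38, 1.24], [0.06, 2.45], [-1.56, 4.7], [0.09, 2.05], [-2.69, 2.69]. Speed limits (rad/s): [2.57, 2.57, 3.14, 3.14, 3.14, 3.14, 3.14].

## Interface

Orientations are given as a rotation vector (axis times angle).
In Python, from bench import ctrl, cams, workorder gives the robot as it stands. The module is installed in compiled form; this text tells all that it offers.
- The arm moves only by the tool carry_out, never from a script. Its argument "rows" is a list of rows, each an object with "offset": the shift along the tool's x, y, z in m, a list of three; "rot": the turn, a rotation vector about the tool's x, y, z in degrees, a list of three; "gripper": the opening, from 0 (shut) to 1 (fully open). In form: [{"offset": [dx, dy, dz], "rot": [rx, ry, rz], "gripper": gripper}, ...]. A call has 1 to 10 rows; each row shifts and turns the commanded pose from where the row before left it, along the tool's axes as they then stand; what a row does not reach is not made up. A row lasts 1/8 s, in which the tool goes at most 62.5 mm and 10.7 degrees, less where a joint would pass 70% of its speed; a pose out of reach is approached as far as the arm can. A call is refused whole if a number of a shift passes 0.0625 or a number of a turn 10.7, either way. A call with a gripper value outside its range is refused whole. The fingers move at their own pace and stop on an object; "grip_force" is the grip in N (left out, the last holds). Time passes only in rows, so rows that do not move let the fingers close. It gives the time, the measured TCP pose, the force and the opening at its end, in the units of the state.
- ctrl.get_state(): the state, without advancing time (a new reading comes with each control period).
- cams.get_image(name): name is "scene" or "side" or "wrist"; returns a dict with "img" (400x640x3 uint8, red, green, blue), "vfov" (degrees; the focal length in pixels is half the picture's height over the tangent of half this angle, whatever the lens; pixels are square), "cx", "cy" (the principal point, pixels), "R" (3x3) and "t" (3): a world point X has camera coordinates R X + t. Camera axes: x right, y down, z forward; pixel columns grow to the right and rows downward; lengths in m; the calibration is good to about 2 mm. A picture is of the moment at which its call begins. There is no depth.
- workorder.close_job(): hands the job in, once; it reports no verdict.
The state is a dict: "time": time; "joint_positions": joint angles; "qd": joint speeds; "joint_torque": joint torques, N m; "position": TCP position; "tool_rot": TCP orientation; "ft_force": force on the tool from outside, world axes, zero at the start; "torque": the same for the moment, N m; "grip_width": opening from 0.0 (shut) to 1.0 (fully open).
Only numpy, scipy, OpenCV 4.12 (cv2) and the standard library are available. Lean on these libraries where they do the work, as an engineer would, in place of code of your own. Each camera call takes 0.05 s, during which the arm holds its last target.

## Working session

There is one attempt and no reset: what is moved stays moved. The work goes in short steps, Python scripts to look and compute and a tool call to move; the robot and the scene stay as the last step left them, time stands still between calls to the robot, and variables do not carry over. Pictures are saved under pics/ and viewed, and the job is handed in when it is done.

Besides the shell and the picture viewer there is one more tool, called after "Request:" by a JSON object that holds its "op" and its "data". carry_out: Moves the arm, as the interface text tells. Its arguments: {"type":"object","properties":{"rows":{"type":"array"},"grip_force":{"type":"number"}},"required":["rows"]}

```bash
mkdir -p pics
python3 - <<'E'
from bench import ctrl,cams
import cv2,numpy as np
print(ctrl.get_state())
for n in ["scene","side","wrist"]:
    d=cams.get_image(n); cv2.imwrite(f"pics/{n}0.png",d["img"][:,:,::-1])
    print(n,d["vfov"],d["cx"],d["cy"],np.round(d["R"],4).tolist(),np.round(d["t"],4).tolist())
print(ctrl.get_state()["time"])
E
```

```text
{'time': 0.0, 'joint_positions': array([ 1.21009308,  0.32182084, -0.0700661 ,  1.45167998,  0.0226143 ,
        1.37076323, -0.0569022 ]), 'qd': array([ 0.00104273,  0.00090664, -0.00091824,  0.00021114,  0.0006352 ,
        0.00041302, -0.00099302]), 'joint_torque': array([ 5.74469232e-04, -4.91284740e+01, -4.03621383e-01, -3.12527883e+01,
       -6.39656698e-02,  4.37753170e-02,  1.75606178e-04]), 'position': array([ 0.23770359, -0.60440835,  0.22946024]), 'tool_rot': array([-3.08478994e+00, -5.84980328e-01,  7.30324884e-04]), 'ft_force': array([-0.45218941, -0.2540999 ,  0.48188235]), 'torque': array([-0.02511454,  0.00390764, -0.0384279 ]), 'grip_width': 0.9987981081870851}
scene 53.85072619738044 324.0756018666951 197.4633425269192 [[0.2142, 0.9768, -0.0037], [0.7915, -0.1758, -0.5854], [-0.5724, 0.1225, -0.8107]] [-0.1209, -0.3616, 1.4688]
side 50.110556478064304 318.0837119063355 207.95475573691851 [[0.9899, -0.142, 0.0028], [-0.1072, -0.7601, -0.6409], [0.0931, 0.6341, -0.7677]] [-0.4885, 0.1167, 1.2216]
wrist 63.74315817979968 321.10199892334316 196.1867182912987 [[0.3667, -0.9304, -0.0022], [-0.8866, -0.3501, 0.3024], [-0.2821, -0.1089, -0.9532]] [-0.6483, -0.0372, 0.3921]
0.15
```

View pics/scene0.png

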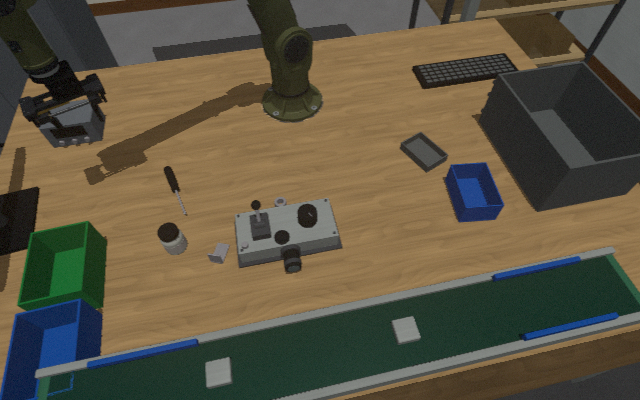

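View pics/side0.png

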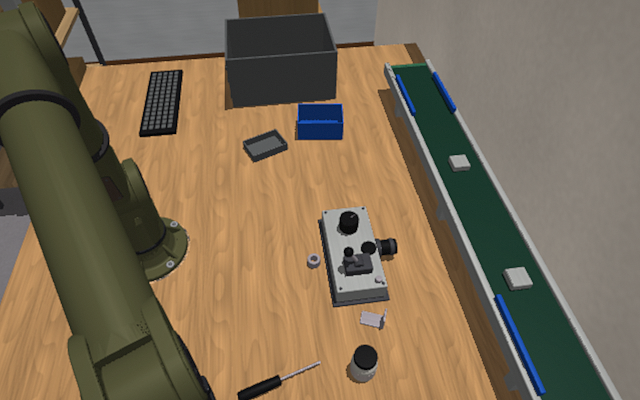

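View pics/wrist0.png

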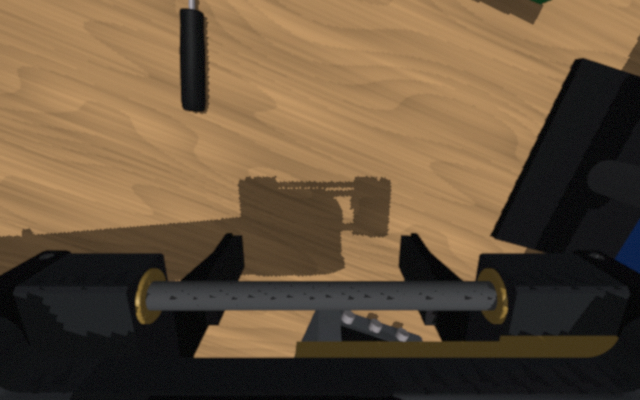

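The scene view shows the unit around (287,232), with the dial at (308,214), the lever ball at (256,205), and the lens at (292,262) on the far side. In the side view the dial is at (349,222). Next I'll zoom in.

Run:
```python
import cv2,numpy as np
a=cv2.imread("pics/scene0.png")[185:285,190:350]; b=cv2.imread("pics/side0.png")[195:335,300:410]
cv2.imwrite("pics/sc_z.png",cv2.resize(a,None,fx=5,fy=5,interpolation=cv2.INTER_CUBIC))
cv2.imwrite("pics/si_z.png",cv2.resize(b,None,fx=4.2,fy=4.2,interpolation=cv2.INTER_CUBIC))
```

```text
(no output)
```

View pics/sc_z.png

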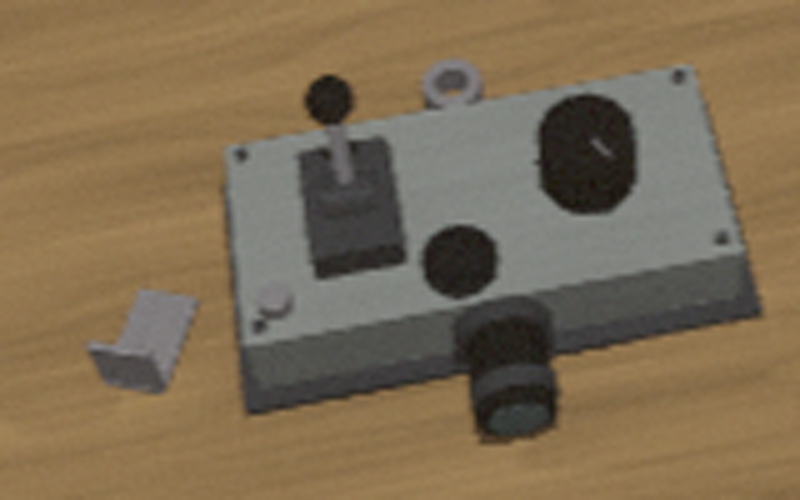

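View pics/si_z.png

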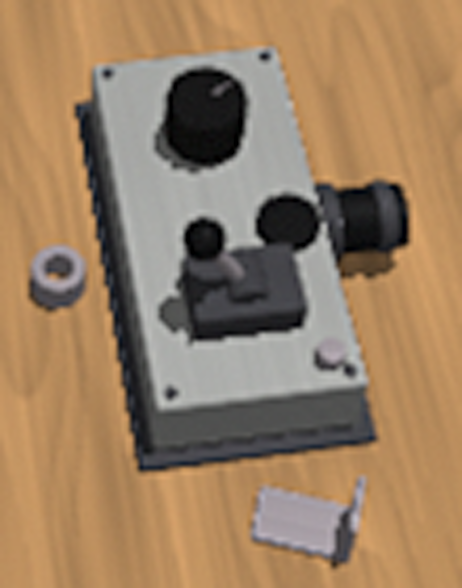

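```bash
cat > h.py <<'E'
import numpy as np,cv2
from bench import ctrl,cams
def cam(d):
    f=200/np.tan(np.radians(d["vfov"]/2)); return f,d["cx"],d["cy"],np.array(d["R"]),np.array(d["t"])
def ray(c,p):
    f,cx,cy,R,t=c; d=R.T@np.array([(p[0]-cx)/f,(p[1]-cy)/f,1]); return -R.T@t,d/np.linalg.norm(d)
def onz(c,p,z):
    o,d=ray(c,p); return o+d*(z-o[2])/d[2]
def tri(c1,p1,c2,p2):
    A=np.zeros((3,3));b=np.zeros(3)
    rs=[ray(c1,p1),ray(c2,p2)]
    for o,d in rs:
        P=np.eye(3)-np.outer(d,d);A+=P;b+=P@o
    X=np.linalg.solve(A,b); return X,[float(np.linalg.norm(np.cross(X-o,d))) for o,d in rs]
def proj(c,X):
    f,cx,cy,R,t=c; q=R@np.asarray(X)+t; return f*q[0]/q[2]+cx,f*q[1]/q[2]+cy
E
python3 - <<'E'
from h import *
S=cam(cams.get_image("scene"));D=cam(cams.get_image("side"))
s=lambda u,v:(190+(u+.5)/5-.5,185+(v+.5)/5-.5)
g=lambda u,v:(300+(u+.5)/4.2-.5,195+(v+.5)/4.2-.5)
sc=[(226,147),(690,68),(742,243),(245,345)]; gc=[(157,408),(93,66),(272,50),(366,381)]
P=np.array([onz(S,s(*p),.06) for p in sc]);Q=np.array([onz(D,g(*p),.06) for p in gc])
for X in (P,Q):
    print(X.round(4).tolist(), X.mean(0).round(4), [round(float(np.linalg.norm(X[i]-X[(i+1)%4])),4) for i in range(4)])
    ys=X[1]-X[0]+X[2]-X[3]; xs=X[3]-X[0]+X[2]-X[1]
    print("yaw",np.degrees(np.arctan2(-ys[0],ys[1])),np.degrees(np.arctan2(xs[1],xs[0])))
for i in range(4): print(tri(S,s(*sc[i]),D,g(*gc[i])))
print("ball",tri(S,s(330,99),D,g(205,240)))
print("line",onz(S,s(592,137),.102),onz(S,s(612,158),.102),onz(D,g(212,97),.102),onz(D,g(229,83),.102))
E
```

```text
[[0.5058, -0.2424, 0.06], [0.509, 0.0227, 0.06], [0.6286, 0.0246, 0.06], [0.6324, -0.2432, 0.06]] [ 0.569  -0.1096  0.06  ] [0.2652, 0.1197, 0.2679, 0.1266]
yaw 0.0674792500781382 0.2573914808305598
[[0.5061, -0.2437, 0.06], [0.5073, 0.0224, 0.06], [0.6324, 0.0193, 0.06], [0.6336, -0.2434, 0.06]] [ 0.5699 -0.1114  0.06  ] [0.2661, 0.1251, 0.2627, 0.1275]
yaw 0.0012760782686298947 -0.6474771644257143
(array([ 0.50587951, -0.24288874,  0.05945897]), [0.0005458293080249539, 0.0005458293080249309])
(array([0.50765678, 0.02323687, 0.058516  ]), [0.00032863354655646864, 0.00032863354655643525])
(array([0.63107467, 0.02229902, 0.06012089]), [0.002946327575504867, 0.0029463275755047006])
(array([ 0.63318594, -0.24342678,  0.06073779]), [0.0004326796307263444, 0.00043267963072633487])
ball (array([ 0.54216282, -0.17821534,  0.13597405]), [0.001434356988210394, 0.0014343569882103494])
line [ 0.57142067 -0.04518399  0.102     ] [ 0.58687751 -0.03737177  0.102     ] [ 0.57442891 -0.04844393  0.102     ] [ 0.5876414  -0.03850443  0.102     ]
```

The top corners from both views agree to 1–3 mm with the given 130×270 size. That puts the unit's centre at about (0.570,-0.1105) with yaw ≈ 0, so the dial axis is at about (0.570,-0.0485). The ball is at (0.542,-0.178,0.136), where it should be. The line on the dial points about 30° from +x towards +y. I'm moving over the dial now.

Request:
{"op": "carry_out", "data": {"rows": [{"offset": [0.048, -0.037, 0], "rot": [0, 0, 0], "gripper": 1}, {"offset": [0.048, -0.037, 0], "rot": [0, 0, 0], "gripper": 1}, {"offset": [0.048, -0.037, 0], "rot": [0, 0, 0], "gripper": 1}, {"offset": [0.048, -0.037, 0], "rot": [0, 0, 0], "gripper": 1}, {"offset": [0.048, -0.037, 0], "rot": [0, 0, 0], "gripper": 1}, {"offset": [0.048, -0.037, 0], "rot": [0, 0, 0], "gripper": 1}, {"offset": [0.048, -0.037, 0], "rot": [0, 0, 0], "gripper": 1}, {"offset": [0.048, -0.037, 0], "rot": [0, 0, 0], "gripper": 1}, {"offset": [0.048, -0.037, 0], "rot": [0, 0, 7], "gripper": 1}, {"offset": [0.0, 0.0, 0], "rot": [0, 0, 7], "gripper": 1}], "grip_force": 35}}

```text
time: 1.5
position: [0.5203, -0.1303, 0.2308]
tool_rot: [-3.132, -0.214, -0.003]
ft_force: [-0.5, -1.2, -1.1]
grip_width: 1.001
```

Request:
{"op": "carry_out", "data": {"rows": [{"offset": [0, 0, 0], "rot": [0, 0, 7.8], "gripper": 1}, {"offset": [0.025, -0.041, 0], "rot": [0, 0, 0], "gripper": 1}, {"offset": [0.025, -0.041, 0], "rot": [0, 0, 0], "gripper": 1}, {"offset": [0, 0, 0], "rot": [0, 0, 0], "gripper": 1}, {"offset": [0, 0, 0], "rot": [0, 0, 0], "gripper": 1}]}}

```text
time: 2.12
position: [0.5682, -0.0558, 0.2303]
tool_rot: [3.141, -0.009, -0.001]
ft_force: [0.6, -0.0, -0.2]
grip_width: 1.002
```

Run:
```python
from h import *
s=ctrl.get_state();print(s["position"],s["tool_rot"],s["joint_positions"],s["ft_force"],s["torque"])
for n in ["scene","side","wrist"]:
    d=cams.get_image(n);cv2.imwrite(f"pics/{n}1.png",d["img"][:,:,::-1]);c=cam(d)
    for X in ([.57,-.0485,.102],[.57,-.0485,.064]): print(n,proj(c,X))
```

```text
[ 0.56819087 -0.05577582  0.23025952] [ 3.14081639e+00 -8.99393147e-03 -1.23728824e-03] [ 0.52463699  0.19085142 -0.53658309  1.63706458  0.10051308  1.3418968
 -1.60341199] [ 0.580659   -0.03963256 -0.21740508] [ 0.00966118 -0.02608944  0.01966955]
scene (np.float64(306.682144682276), np.float64(211.79207799831113))
scene (np.float64(307.22710211610234), np.float64(219.46136442962342))
side (np.float64(348.5013967433751), np.float64(217.90800963205083))
side (np.float64(347.7209511320359), np.float64(226.38493922147416))
wrist (np.float64(312.5497394669077), np.float64(187.51808355498667))
wrist (np.float64(313.45041332986244), np.float64(177.24968360948202))
```

View pics/wrist1.png

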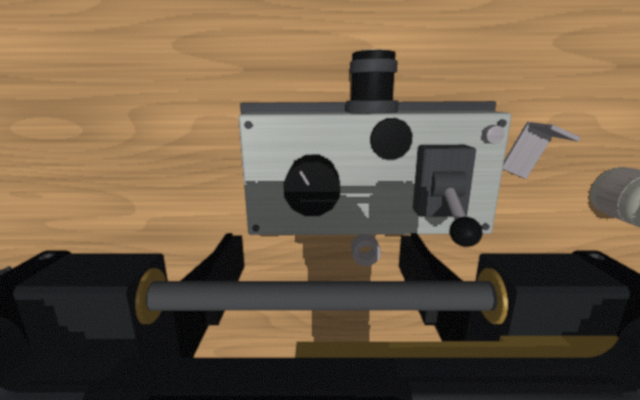

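View pics/side1.png

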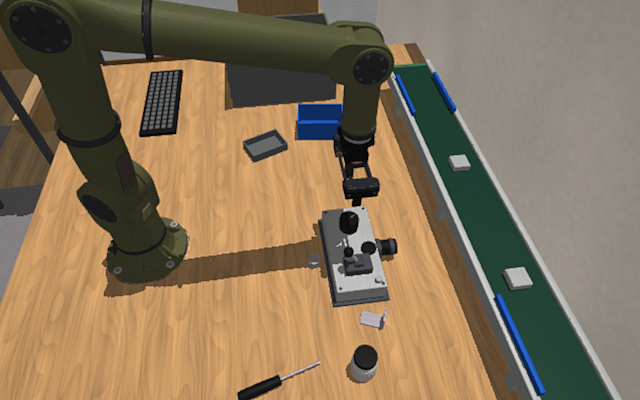

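In the wrist view the dial is at (312,185), and the projection predicted (312.5,187.5). The unit's edges are level in the picture, so yaw ≈ 0. The line points up-left, about 30° from the far side. I'll refine the dial centre with a colour mask.

Run:
```python
from h import *
for n,box in (("wrist",(270,140,360,230)),("scene",(290,195,330,232)),("side",(332,205,368,242))):
    d=cams.get_image(n);c=cam(d);g=cv2.cvtColor(d["img"],cv2.COLOR_RGB2GRAY)
    x0,y0,x1,y1=box
    im=g if n=="wrist" else cv2.cvtColor(cv2.imread(f"pics/{n}0.png"),cv2.COLOR_BGR2GRAY)
    m=(im[y0:y1,x0:x1]<45).astype(np.uint8)
    cs,_=cv2.findContours(m,cv2.RETR_EXTERNAL,cv2.CHAIN_APPROX_NONE);k=max(cs,key=cv2.contourArea)
    k=cv2.convexHull(k)[:,0]+[x0,y0]
    mask=np.zeros(g.shape,np.uint8);cv2.fillPoly(mask,[k],1);M=cv2.moments(mask,True)
    cen=np.array([M["m10"],M["m01"]])/M["m00"]
    # predicted silhouette
    pts=[proj(c,[.57+.0269*np.cos(a),-.0485+.0269*np.sin(a),z]) for z in(.064,.102) for a in np.radians(np.arange(15,375,30))]
    h=cv2.convexHull(np.array(pts,np.float32))[:,0]; Mp=cv2.moments(h); cp=np.array([Mp["m10"],Mp["m01"]])/Mp["m00"]
    print(n,M["m00"],Mp["m00"],cen,cp,"offset m",onz(c,cen,.085)-onz(c,cp,.085))
    if n=="wrist":
        s=im[160:200,290:335]; print(onz(c,(300,171),.102),onz(c,(309,186),.102))
        cv2.imwrite("pics/wz.png",cv2.resize(d["img"][140:230,270:360,::-1],None,fx=6,fy=6,interpolation=cv2.INTER_CUBIC))
```

```text
wrist 2718.0 2839.8729655258358 [311.75864606 185.94591611] [312.85608288 183.61097158] offset m [-0.00233139  0.00109714  0.        ]
[ 0.58556358 -0.03745694  0.102     ] [ 0.57149464 -0.04528059  0.102     ]
scene 369.0 397.88121242285706 [306.96205962 215.19512195] [306.96314982 215.62032502] offset m [-0.00135253  0.00025779  0.        ]
side 362.0 391.47663335851394 [348.1961326  222.41160221] [348.12781083 222.16685212] offset m [ 2.69331088e-05 -8.65897469e-04  0.00000000e+00]
```

View pics/wz.png

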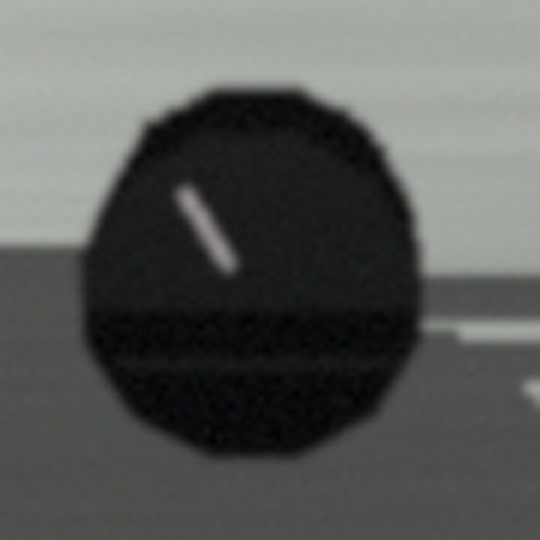

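Request:
{"op": "carry_out", "data": {"rows": [{"offset": [0.001, -0.0075, 0.05], "rot": [0, 0, -0.3], "gripper": 1}, {"offset": [0, 0, 0.05], "rot": [0, 0, 0], "gripper": 1}, {"offset": [0, 0, 0.011], "rot": [0, 0, 0], "gripper": 1}, {"offset": [0, 0, 0], "rot": [0, 0, 0], "gripper": 1}, {"offset": [0, 0, 0], "rot": [0, 0, 0], "gripper": 1}]}}

```text
time: 3.05
position: [0.5712, -0.0479, 0.1219]
tool_rot: [3.141, -0.001, 0.006]
ft_force: [-0.1, 1.2, 0.8]
grip_width: 1.003
```

Run:
```python
from h import *
s=ctrl.get_state();print(s["position"],s["tool_rot"],s["ft_force"],s["torque"])
for n in ["side","wrist"]:
    d=cams.get_image(n);i=d["img"][:,:,::-1]
    if n=="side": i=cv2.resize(i[150:290,280:440],None,fx=4,fy=4)
    cv2.imwrite(f"pics/{n}2.png",i)
```

```text
[ 0.57118097 -0.04788696  0.121863  ] [ 3.14096286e+00 -1.24716606e-03  5.85118111e-03] [-0.08267401  1.17724832  0.79649531] [ 0.00902641  0.015887   -0.03333294]
```

View pics/wrist2.png

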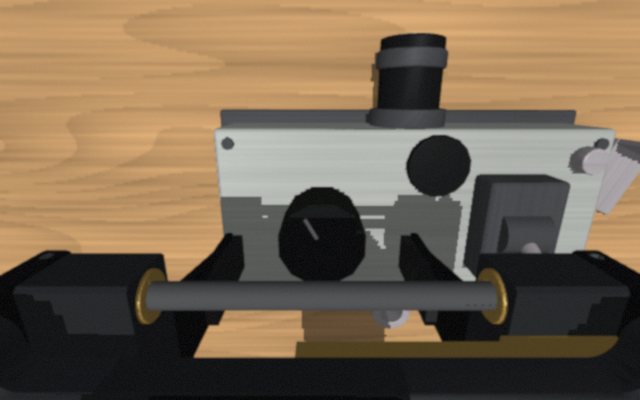

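View pics/side2.png

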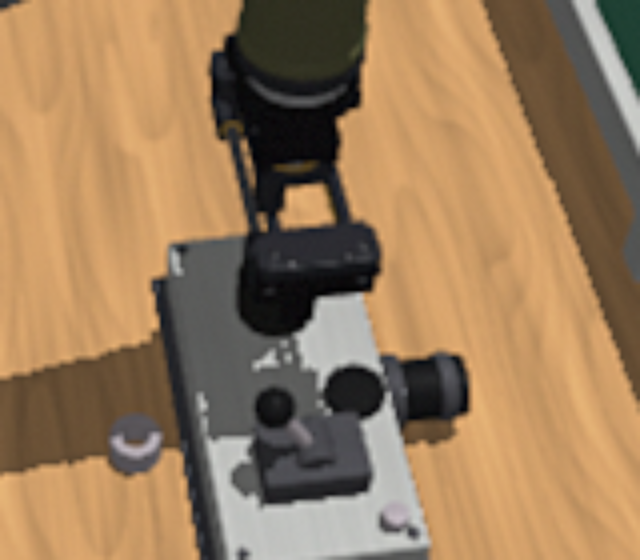

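The dial is midway between the fingers (322, with finger tips at 241 and 402). The jaws are square to the flats. Now I'll go down and grip.

Request:
{"op": "carry_out", "data": {"rows": [{"offset": [-0.001, 0, 0.02], "rot": [0, 0, 0], "gripper": 1}, {"offset": [0, 0, 0.0225], "rot": [0, 0, 0], "gripper": 1}, {"offset": [0, 0, 0], "rot": [0, 0, 0], "gripper": 0.5}, {"offset": [0, 0, 0], "rot": [0, 0, 0], "gripper": 0.5}, {"offset": [0, 0, 0], "rot": [0, 0, 0], "gripper": 0.5}, {"offset": [0, 0, 0], "rot": [0, 0, 0], "gripper": 0.5}, {"offset": [0, 0, 0], "rot": [0, 0, 0], "gripper": 0.5}], "grip_force": 35}}

```text
time: 4.03
position: [0.569, -0.0481, 0.0778]
tool_rot: [3.141, -0.001, 0.002]
ft_force: [-1.4, -1.9, 2.5]
grip_width: 0.595
```

```bash
cat > st.py <<'E'
from h import *
s=ctrl.get_state();r=cv2.Rodrigues(np.array(s["tool_rot"]))[0]
print("t%.2f"%s["time"],"pos",s["position"].round(4),"yaw %.2f"%np.degrees(np.arctan2(r[1,0],r[0,0])),"tiltz",r[:,2].round(3),"F",s["ft_force"].round(1),"M",s["torque"].round(3),"w %.3f"%s["grip_width"],"q",s["joint_positions"].round(2),"tau7 %.3f"%s["joint_torque"][6])
E
python3 st.py
```

```text
t4.03 pos [ 0.569  -0.0481  0.0778] yaw -0.04 tiltz [ 0.001 -0.001 -1.   ] F [-1.4 -1.9  2.5] M [-0.179  0.051  0.037] w 0.595 q [ 0.49  0.32 -0.52  1.81  0.19  1.05 -1.68] tau7 -0.012
```

It's gripped: 0.595 × 87 = 51.8 mm, which is the dial's width over flats. I'll feel the first click.

Request:
{"op": "carry_out", "data": {"rows": [{"offset": [0, 0, 0], "rot": [0, 0, -4], "gripper": 0.5}, {"offset": [0, 0, 0], "rot": [0, 0, -4], "gripper": 0.5}, {"offset": [0, 0, 0], "rot": [0, 0, 0], "gripper": 0.5}]}}

```text
time: 4.4
position: [0.569, -0.0481, 0.0777]
tool_rot: [3.134, 0.216, 0.002]
ft_force: [-0.1, -0.9, 3.5]
grip_width: 0.594
```

```bash
python3 st.py
```

```text
t4.40 pos [ 0.569  -0.0481  0.0777] yaw 7.88 tiltz [ 0.001 -0.    -1.   ] F [-0.1 -0.9  3.5] M [-0.131  0.225 -0.255] w 0.594 q [ 0.51  0.33 -0.55  1.81  0.19  1.06 -1.54] tau7 0.477
```

Mz = -0.255 N m at 7.9°, which matches the click curve. On to the next click, stopping 3° past it.

Request:
{"op": "carry_out", "data": {"rows": [{"offset": [0, 0, 0], "rot": [0, 0, -8], "gripper": 0.5}, {"offset": [0, 0, 0], "rot": [0, 0, -7], "gripper": 0.5}, {"offset": [0, 0, 0], "rot": [0, 0, -7], "gripper": 0.5}, {"offset": [0, 0, 0], "rot": [0, 0, -3], "gripper": 0.5}, {"offset": [0, 0, 0], "rot": [0, 0, 0], "gripper": 0.5}]}}

```text
time: 5.03
position: [0.5689, -0.048, 0.0777]
tool_rot: [3.012, 0.889, 0.001]
ft_force: [-1.1, 0.8, 3.8]
grip_width: 0.596
```

```bash
python3 st.py
```

```text
t5.03 pos [ 0.5689 -0.048   0.0777] yaw 32.88 tiltz [ 0.001 -0.    -1.   ] F [-1.1  0.8  3.8] M [-0.191  0.196 -0.064] w 0.596 q [ 0.56  0.34 -0.62  1.81  0.22  1.06 -1.13] tau7 0.266
```

Request:
{"op": "carry_out", "data": {"rows": [{"offset": [0, 0, 0], "rot": [0, 0, -5], "gripper": 0.5}, {"offset": [0, 0, 0], "rot": [0, 0, -8], "gripper": 0.5}, {"offset": [0, 0, 0], "rot": [0, 0, -8], "gripper": 0.5}, {"offset": [0, 0, 0], "rot": [0, 0, -6], "gripper": 0.5}, {"offset": [0, 0, 0], "rot": [0, 0, -2], "gripper": 0.5}, {"offset": [0, 0, 0], "rot": [0, 0, -1], "gripper": 0.5}, {"offset": [0, 0, 0], "rot": [0, 0, 0], "gripper": 0.5}]}}

```text
time: 5.9
position: [0.5688, -0.0478, 0.0777]
tool_rot: [2.68, 1.638, 0.0]
ft_force: [-1.9, -0.8, 5.5]
grip_width: 0.594
```

```bash
python3 st.py
```

```text
t5.90 pos [ 0.5688 -0.0478  0.0777] yaw 62.88 tiltz [ 0. -0. -1.] F [-1.9 -0.8  5.5] M [-0.065  0.332 -0.13 ] w 0.594 q [ 0.63  0.36 -0.7   1.81  0.26  1.07 -0.64] tau7 0.174
```

Request:
{"op": "carry_out", "data": {"rows": [{"offset": [0, 0, 0], "rot": [0, 0, -1.2], "gripper": 0.5}, {"offset": [0, 0, 0], "rot": [0, 0, 0], "gripper": 0.5}]}}

```text
time: 6.15
position: [0.5688, -0.0478, 0.0777]
tool_rot: [2.663, 1.666, 0.0]
ft_force: [-1.6, -1.4, 5.2]
grip_width: 0.593
```

```bash
python3 st.py
```

```text
t6.15 pos [ 0.5688 -0.0478  0.0777] yaw 64.07 tiltz [ 0. -0. -1.] F [-1.6 -1.4  5.2] M [-0.118  0.244 -0.171] w 0.593 q [ 0.64  0.36 -0.71  1.8   0.27  1.07 -0.62] tau7 0.228
```

That's normal click resistance, not the stop. Next click, to 93°.

Request:
{"op": "carry_out", "data": {"rows": [{"offset": [0, 0, 0], "rot": [0, 0, -4], "gripper": 0.5}, {"offset": [0, 0, 0], "rot": [0, 0, -8], "gripper": 0.5}, {"offset": [0, 0, 0], "rot": [0, 0, -8], "gripper": 0.5}, {"offset": [0, 0, 0], "rot": [0, 0, -6], "gripper": 0.5}, {"offset": [0, 0, 0], "rot": [0, 0, -2], "gripper": 0.5}, {"offset": [0, 0, 0], "rot": [0, 0, -1], "gripper": 0.5}, {"offset": [0, 0, 0], "rot": [0, 0, 0], "gripper": 0.5}]}}

```text
time: 7.02
position: [0.5686, -0.0477, 0.0777]
tool_rot: [2.161, 2.28, -0.0]
ft_force: [-1.8, -0.8, 6.0]
grip_width: 0.594
```

```bash
python3 st.py
```

```text
t7.03 pos [ 0.5686 -0.0477  0.0777] yaw 93.07 tiltz [ 0. -0. -1.] F [-1.8 -0.8  6. ] M [-0.125  0.379 -0.103] w 0.594 q [ 0.71  0.39 -0.8   1.8   0.31  1.08 -0.15] tau7 0.182
```

Request:
{"op": "carry_out", "data": {"rows": [{"offset": [0, 0, 0], "rot": [0, 0, -1.2], "gripper": 0.5}, {"offset": [0, 0, 0], "rot": [0, 0, 0], "gripper": 0.5}]}}

```text
time: 7.28
position: [0.5687, -0.0477, 0.0777]
tool_rot: [2.137, 2.302, -0.0]
ft_force: [-1.8, -0.3, 6.5]
grip_width: 0.594
```

```bash
python3 st.py
```

```text
t7.28 pos [ 0.5687 -0.0477  0.0777] yaw 94.27 tiltz [ 0. -0. -1.] F [-1.8 -0.3  6.5] M [-0.087  0.294 -0.186] w 0.594 q [ 0.71  0.39 -0.8   1.8   0.31  1.08 -0.13] tau7 0.235
```

Still normal. Next, to 123°.

Request:
{"op": "carry_out", "data": {"rows": [{"offset": [0, 0, 0], "rot": [0, 0, -4], "gripper": 0.5}, {"offset": [0, 0, 0], "rot": [0, 0, -8], "gripper": 0.5}, {"offset": [0, 0, 0], "rot": [0, 0, -8], "gripper": 0.5}, {"offset": [0, 0, 0], "rot": [0, 0, -6], "gripper": 0.5}, {"offset": [0, 0, 0], "rot": [0, 0, -2], "gripper": 0.5}, {"offset": [0, 0, 0], "rot": [0, 0, -0.8], "gripper": 0.5}, {"offset": [0, 0, 0], "rot": [0, 0, 0], "gripper": 0.5}]}}

```text
time: 8.15
position: [0.5684, -0.0478, 0.0777]
tool_rot: [-1.497, -2.762, 0.001]
ft_force: [-2.6, -0.7, 6.5]
grip_width: 0.591
```

```bash
python3 st.py
```

```text
t8.15 pos [ 0.5684 -0.0478  0.0777] yaw 123.07 tiltz [-0.    -0.001 -1.   ] F [-2.6 -0.7  6.5] M [-0.048  0.417 -0.087] w 0.591 q [ 0.78  0.42 -0.89  1.8   0.37  1.1   0.34] tau7 0.173
```

Request:
{"op": "carry_out", "data": {"rows": [{"offset": [0, 0, 0], "rot": [0, 0, -1.2], "gripper": 0.5}, {"offset": [0, 0, 0], "rot": [0, 0, 0], "gripper": 0.5}]}}

```text
time: 8.4
position: [0.5685, -0.0478, 0.0778]
tool_rot: [-1.468, -2.777, 0.001]
ft_force: [-2.8, -0.1, 6.7]
grip_width: 0.592
```

```bash
python3 st.py
```

```text
t8.40 pos [ 0.5685 -0.0478  0.0778] yaw 124.27 tiltz [-0.    -0.001 -1.   ] F [-2.8 -0.1  6.7] M [-0.072  0.449 -0.165] w 0.592 q [ 0.78  0.42 -0.9   1.8   0.37  1.1   0.36] tau7 0.234
```

Four clicks turned and no stop so far, so it should be the fifth, at 150°. I'll approach it finely.

Request:
{"op": "carry_out", "data": {"rows": [{"offset": [0, 0, 0], "rot": [0, 0, -4], "gripper": 0.5}, {"offset": [0, 0, 0], "rot": [0, 0, -8], "gripper": 0.5}, {"offset": [0, 0, 0], "rot": [0, 0, -7], "gripper": 0.5}, {"offset": [0, 0, 0], "rot": [0, 0, -5], "gripper": 0.5}, {"offset": [0, 0, 0], "rot": [0, 0, -1.7], "gripper": 0.5}, {"offset": [0, 0, 0], "rot": [0, 0, -1.5], "gripper": 0.5}, {"offset": [0, 0, 0], "rot": [0, 0, 0], "gripper": 0.5}]}}

```text
time: 9.28
position: [0.5685, -0.048, 0.0777]
tool_rot: [-0.782, -3.042, -0.001]
ft_force: [-1.9, -0.3, 7.5]
grip_width: 0.596
```

```bash
python3 st.py
```

```text
t9.28 pos [ 0.5685 -0.048   0.0777] yaw 151.15 tiltz [-0.001  0.001 -1.   ] F [-1.9 -0.3  7.5] M [ 0.013  0.381 -1.683] w 0.596 q [ 0.85  0.46 -0.99  1.8   0.43  1.12  0.78] tau7 1.710
```

The stop is found at 150°, five clicks from the start: Mz = -1.7 N m at +1.15°, steeper than I expected. I'm backing off straight away and checking the unloaded state at the click.

Request:
{"op": "carry_out", "data": {"rows": [{"offset": [0, 0, 0], "rot": [0, 0, 1.3], "gripper": 0.5}, {"offset": [0, 0, 0], "rot": [0, 0, 0], "gripper": 0.5}]}}

```text
time: 9.52
position: [0.5685, -0.048, 0.0777]
tool_rot: [-0.809, -3.036, 0.002]
ft_force: [-2.8, -0.9, 6.2]
grip_width: 0.594
```

```bash
python3 st.py
```

```text
t9.53 pos [ 0.5685 -0.048   0.0777] yaw 150.17 tiltz [-0.    -0.001 -1.   ] F [-2.8 -0.9  6.2] M [-0.161  0.331  0.025] w 0.594 q [ 0.85  0.46 -0.99  1.8   0.43  1.11  0.77] tau7 -0.067
```

It's unloaded at 150.2°. Now clockwise, feeling for each click.

Request:
{"op": "carry_out", "data": {"rows": [{"offset": [0, 0, 0], "rot": [0, 0, 4], "gripper": 0.5}, {"offset": [0, 0, 0], "rot": [0, 0, 3.7], "gripper": 0.5}, {"offset": [0, 0, 0], "rot": [0, 0, 0], "gripper": 0.5}]}}

```text
time: 9.9
position: [0.5685, -0.048, 0.0777]
tool_rot: [1.01, 2.975, -0.002]
ft_force: [-2.1, -1.9, 6.0]
grip_width: 0.595
```

```bash
python3 st.py
```

```text
t9.90 pos [ 0.5685 -0.048   0.0777] yaw 142.50 tiltz [-0.    -0.001 -1.   ] F [-2.1 -1.9  6. ] M [-0.186  0.36   0.24 ] w 0.595 q [ 0.83  0.45 -0.96  1.8   0.41  1.11  0.65] tau7 -0.396
```

Request:
{"op": "carry_out", "data": {"rows": [{"offset": [0, 0, 0], "rot": [0, 0, 7.5], "gripper": 0.5}, {"offset": [0, 0, 0], "rot": [0, 0, 7.5], "gripper": 0.5}, {"offset": [0, 0, 0], "rot": [0, 0, 0], "gripper": 0.5}]}}

```text
time: 10.28
position: [0.5686, -0.0479, 0.0777]
tool_rot: [1.392, 2.816, -0.001]
ft_force: [-2.4, 0.3, 6.2]
grip_width: 0.594
```

```bash
python3 st.py
```

```text
t10.28 pos [ 0.5686 -0.0479  0.0777] yaw 127.38 tiltz [-0.    -0.001 -1.   ] F [-2.4  0.3  6.2] M [-0.153  0.295 -0.212] w 0.594 q [ 0.79  0.43 -0.91  1.8   0.37  1.1   0.41] tau7 -0.059
```

Request:
{"op": "carry_out", "data": {"rows": [{"offset": [0, 0, 0], "rot": [0, 0, 7.5], "gripper": 0.5}, {"offset": [0, 0, 0], "rot": [0, 0, 7.5], "gripper": 0.5}, {"offset": [0, 0, 0], "rot": [0, 0, 0], "gripper": 0.5}]}}

```text
time: 10.65
position: [0.5686, -0.0479, 0.0777]
tool_rot: [1.745, 2.611, -0.002]
ft_force: [-2.0, -0.9, 5.0]
grip_width: 0.592
```

```bash
python3 st.py
```

```text
t10.65 pos [ 0.5686 -0.0479  0.0777] yaw 112.48 tiltz [ 0.    -0.001 -1.   ] F [-2.  -0.9  5. ] M [-0.218  0.324  0.269] w 0.592 q [ 0.75  0.41 -0.86  1.8   0.35  1.09  0.17] tau7 -0.559
```

The torque curve alternates as it should: +0.24, -0.21, +0.27. Click 1 is passed. I'll continue in 30° steps, sampling at +7.5°.

Request:
{"op": "carry_out", "data": {"rows": [{"offset": [0, 0, 0], "rot": [0, 0, 7.5], "gripper": 0.5}, {"offset": [0, 0, 0], "rot": [0, 0, 7.5], "gripper": 0.5}, {"offset": [0, 0, 0], "rot": [0, 0, 7.5], "gripper": 0.5}, {"offset": [0, 0, 0], "rot": [0, 0, 7.5], "gripper": 0.5}, {"offset": [0, 0, 0], "rot": [0, 0, 0], "gripper": 0.5}]}}

```text
time: 11.28
position: [0.5687, -0.0479, 0.0777]
tool_rot: [2.36, 2.072, -0.001]
ft_force: [-2.4, -1.1, 6.0]
grip_width: 0.591
```

```bash
python3 st.py
```

```text
t11.28 pos [ 0.5687 -0.0479  0.0777] yaw 82.55 tiltz [ 0.    -0.001 -1.   ] F [-2.4 -1.1  6. ] M [-0.343  0.307  0.257] w 0.591 q [ 0.68  0.38 -0.76  1.8   0.29  1.08 -0.32] tau7 -0.600
```

Request:
{"op": "carry_out", "data": {"rows": [{"offset": [0, 0, 0], "rot": [0, 0, 7.5], "gripper": 0.5}, {"offset": [0, 0, 0], "rot": [0, 0, 7.5], "gripper": 0.5}, {"offset": [0, 0, 0], "rot": [0, 0, 7.5], "gripper": 0.5}, {"offset": [0, 0, 0], "rot": [0, 0, 7.5], "gripper": 0.5}, {"offset": [0, 0, 0], "rot": [0, 0, 0], "gripper": 0.5}]}}

```text
time: 11.9
position: [0.5688, -0.048, 0.0777]
tool_rot: [2.816, 1.39, -0.0]
ft_force: [-1.4, -1.0, 5.5]
grip_width: 0.592
```

```bash
python3 st.py
```

```text
t11.90 pos [ 0.5688 -0.048   0.0777] yaw 52.55 tiltz [ 0.    -0.001 -1.   ] F [-1.4 -1.   5.5] M [-0.315  0.261  0.27 ] w 0.592 q [ 0.6   0.35 -0.67  1.81  0.25  1.07 -0.81] tau7 -0.567
```

Request:
{"op": "carry_out", "data": {"rows": [{"offset": [0, 0, 0], "rot": [0, 0, 7.5], "gripper": 0.5}, {"offset": [0, 0, 0], "rot": [0, 0, 7.5], "gripper": 0.5}, {"offset": [0, 0, 0], "rot": [0, 0, 7.5], "gripper": 0.5}, {"offset": [0, 0, 0], "rot": [0, 0, 7.5], "gripper": 0.5}, {"offset": [0, 0, 0], "rot": [0, 0, 0], "gripper": 0.5}]}}

```text
time: 12.52
position: [0.5688, -0.048, 0.0777]
tool_rot: [3.08, 0.614, 0.001]
ft_force: [-0.9, -2.0, 6.1]
grip_width: 0.595
```

```bash
python3 st.py
```

```text
t12.53 pos [ 0.5688 -0.048   0.0777] yaw 22.55 tiltz [ 0.001 -0.001 -1.   ] F [-0.9 -2.   6.1] M [-0.309  0.303  0.271] w 0.595 q [ 0.53  0.33 -0.58  1.81  0.21  1.06 -1.3 ] tau7 -0.570
```

Four clicks are behind. The fifth is at yaw 0, so I turn 22.5° more and settle.

Request:
{"op": "carry_out", "data": {"rows": [{"offset": [0, 0, 0], "rot": [0, 0, 7.5], "gripper": 0.5}, {"offset": [0, 0, 0], "rot": [0, 0, 7.5], "gripper": 0.5}, {"offset": [0, 0, 0], "rot": [0, 0, 7.5], "gripper": 0.5}, {"offset": [0, 0, 0], "rot": [0, 0, 0], "gripper": 0.5}, {"offset": [0, 0, 0], "rot": [0, 0, 0], "gripper": 0.5}]}}

```text
time: 13.15
position: [0.5688, -0.0481, 0.0777]
tool_rot: [3.141, 0.002, 0.001]
ft_force: [-1.4, -0.8, 6.1]
grip_width: 0.59
```

```bash
python3 st.py
```

```text
t13.15 pos [ 0.5688 -0.0481  0.0777] yaw 0.06 tiltz [ 0.001 -0.001 -1.   ] F [-1.4 -0.8  6.1] M [-0.263  0.29   0.042] w 0.590 q [ 0.48  0.32 -0.52  1.81  0.18  1.05 -1.67] tau7 -0.022
```

Request:
{"op": "carry_out", "data": {"rows": [{"offset": [0, 0, 0], "rot": [0, 0, 0], "gripper": 0.7}, {"offset": [0, 0, 0], "rot": [0, 0, 0], "gripper": 1}, {"offset": [0, 0, 0], "rot": [0, 0, 0], "gripper": 1}, {"offset": [0, 0, 0], "rot": [0, 0, 0], "gripper": 1}, {"offset": [0, 0, 0], "rot": [0, 0, 0], "gripper": 1}, {"offset": [0, 0, -0.03], "rot": [0, 0, 0], "gripper": 1}, {"offset": [0, 0, -0.05], "rot": [0, 0, 0], "gripper": 1}, {"offset": [0, 0, -0.05], "rot": [0, 0, 0], "gripper": 1}, {"offset": [0, 0, 0], "rot": [0, 0, 0], "gripper": 1}]}}

```text
time: 14.28
position: [0.5714, -0.0475, 0.2119]
tool_rot: [3.14, 0.002, 0.014]
ft_force: [0.6, 0.2, -0.5]
grip_width: 1.003
```

```bash
python3 st.py
python3 - <<'E'
from h import *
d=cams.get_image("wrist");cv2.imwrite("pics/wrist3.png",d["img"][:,:,::-1])
c=cam(d);print(proj(c,[.569,-.0484,.102]),proj(c,[.57,-.1785,.142]))
E
```

```text
t14.28 pos [ 0.5714 -0.0475  0.2119] yaw 0.08 tiltz [ 0.009 -0.001 -1.   ] F [ 0.6  0.2 -0.5] M [ 0.065 -0.018 -0.051] w 1.003 q [ 0.51  0.2  -0.54  1.67  0.11  1.3  -1.62] tau7 0.046
(np.float64(322.7659980618463), np.float64(199.4505421347168)) (np.float64(497.86365988053285), np.float64(214.72706057299797))
```

View pics/wrist3.png

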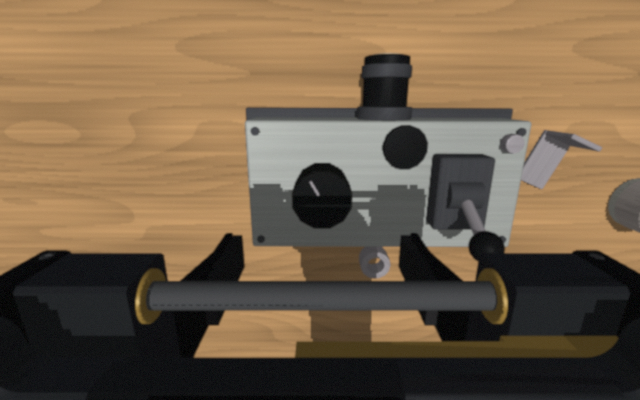

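The line is back where it began, at (314,187) about 30° from the far side, so that's five clicks. Next is the lever: close the fingers, go to the robot's side of the ball and lower.

Request:
{"op": "carry_out", "data": {"rows": [{"offset": [-0.027, 0.044, 0], "rot": [0, 0, 0], "gripper": 0}, {"offset": [-0.027, 0.044, 0], "rot": [0, 0, 0], "gripper": 0}, {"offset": [-0.027, 0.043, 0], "rot": [0, 0, 0], "gripper": 0}, {"offset": [0, 0, 0.04], "rot": [0, 0, 0], "gripper": 0}, {"offset": [0, 0, 0], "rot": [0, 0, 0], "gripper": 0}, {"offset": [0, 0, 0], "rot": [0, 0, 0], "gripper": 0}, {"offset": [0, 0, 0], "rot": [0, 0, 0], "gripper": 0}], "grip_force": 20}}

```text
time: 15.2
position: [0.4889, -0.1782, 0.1682]
tool_rot: [3.141, 0.005, 0.003]
ft_force: [0.0, -0.3, -0.5]
grip_width: 0.287
```

```bash
python3 st.py
python3 - <<'E'
from h import *
for n in ["side","wrist"]:
    d=cams.get_image(n);i=d["img"][:,:,::-1]
    if n=="side": i=cv2.resize(i[150:310,260:440],None,fx=3.5,fy=3.5)
    cv2.imwrite(f"pics/{n}4.png",i)
E
```

```text
t15.20 pos [ 0.4889 -0.1782  0.1682] yaw 0.17 tiltz [ 0.002 -0.001 -1.   ] F [ 0.  -0.3 -0.5] M [ 0.006 -0.014 -0.037] w 0.287 q [ 0.71  0.11 -0.44  1.84  0.05  1.2  -1.31] tau7 0.000
```

View pics/side4.png

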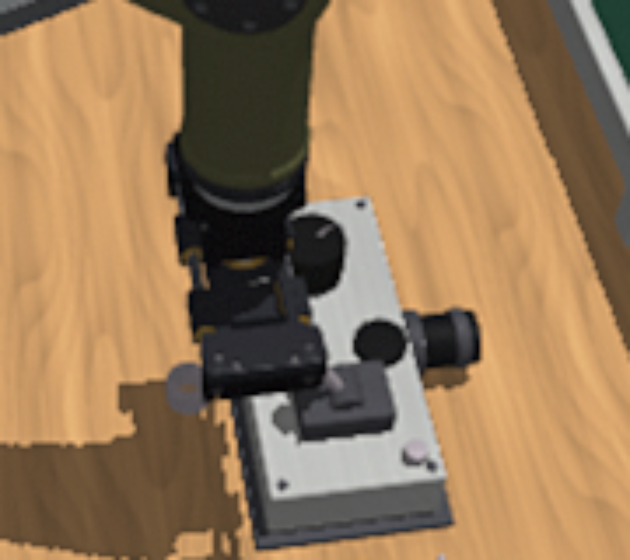

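View pics/wrist4.png

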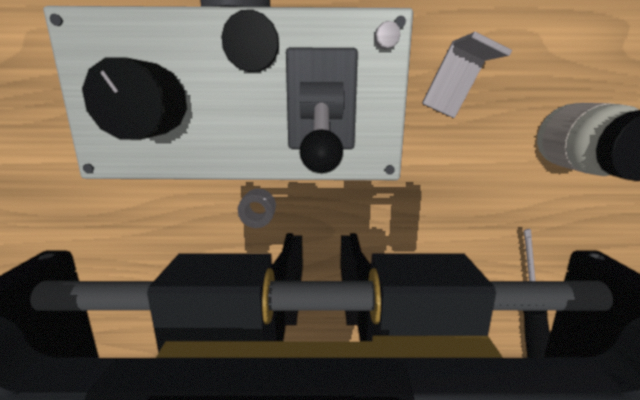

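The ball is at (321,150), in line with the closing fingers (mid-column 321) and ahead of them. I'll lower while they close fully, then push.

Request:
{"op": "carry_out", "data": {"rows": [{"offset": [0, 0, 0.019], "rot": [0, 0, 0], "gripper": 0}, {"offset": [0, 0, 0.019], "rot": [0, 0, 0], "gripper": 0}, {"offset": [0, 0, 0], "rot": [0, 0, 0], "gripper": 0}, {"offset": [0, 0, 0], "rot": [0, 0, 0], "gripper": 0}]}}

```text
time: 15.8
position: [0.4884, -0.1788, 0.1301]
tool_rot: [3.141, 0.002, 0.002]
ft_force: [0.0, -0.6, 0.0]
grip_width: 0.007
```

Request:
{"op": "carry_out", "data": {"rows": [{"offset": [0.01, 0, 0], "rot": [0, 0, 0], "gripper": 0}, {"offset": [0.01, 0, 0], "rot": [0, 0, 0], "gripper": 0}, {"offset": [0.01, 0, 0], "rot": [0, 0, 0], "gripper": 0}, {"offset": [0.01, 0, 0], "rot": [0, 0, 0], "gripper": 0}, {"offset": [0, 0, 0], "rot": [0, 0, 0], "gripper": 0}]}}

```text
time: 16.42
position: [0.5287, -0.1784, 0.1289]
tool_rot: [-3.141, -0.003, -0.001]
ft_force: [0.2, 0.3, 0.2]
grip_width: 0.006
```

```bash
python3 st.py
python3 - <<'E'
from h import *
for n in ["wrist"]:
    d=cams.get_image(n);i=d["img"][:,:,::-1]
    cv2.imwrite(f"pics/{n}5.png",i)
E
```

```text
t16.43 pos [ 0.5287 -0.1784  0.1289] yaw 0.12 tiltz [ 0.001  0.    -1.   ] F [0.2 0.3 0.2] M [0.06  0.065 0.036] w 0.006 q [ 0.67  0.23 -0.44  1.8   0.11  1.14 -1.37] tau7 -0.042
```

View pics/wrist5.png

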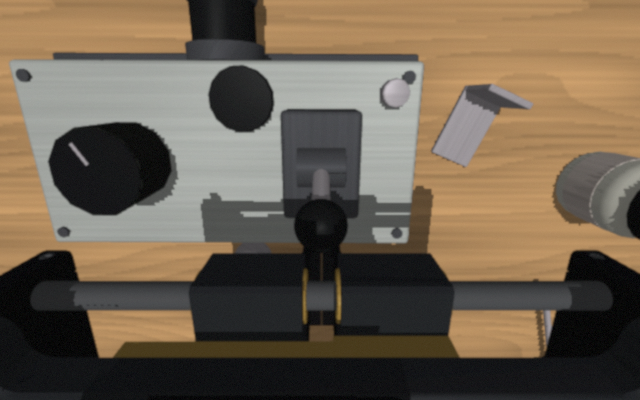

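The ball touches the closed fingers, centred at column 321. Pushing across.

Request:
{"op": "carry_out", "data": {"rows": [{"offset": [0.006, 0, 0], "rot": [0, 0, 0], "gripper": 0}, {"offset": [0.006, 0, 0], "rot": [0, 0, 0], "gripper": 0}, {"offset": [0.006, 0, 0], "rot": [0, 0, 0], "gripper": 0}, {"offset": [0.006, 0, 0], "rot": [0, 0, 0], "gripper": 0}, {"offset": [0.006, 0, 0], "rot": [0, 0, 0], "gripper": 0}, {"offset": [0.006, 0, 0], "rot": [0, 0, 0], "gripper": 0}, {"offset": [0, 0, 0], "rot": [0, 0, 0], "gripper": 0}]}}

```text
time: 17.35
position: [0.5643, -0.1786, 0.1289]
tool_rot: [-3.142, -0.002, -0.001]
ft_force: [-0.2, 1.0, -0.4]
grip_width: 0.006
```

```bash
python3 st.py
python3 - <<'E'
from h import *
for n in ["wrist"]:
    d=cams.get_image(n);i=d["img"][:,:,::-1]
    cv2.imwrite(f"pics/{n}6.png",i)
E
```

```text
t17.35 pos [ 0.5643 -0.1786  0.1289] yaw 0.09 tiltz [ 0.001  0.    -1.   ] F [-0.2  1.  -0.4] M [-0.018  0.067 -0.031] w 0.006 q [ 0.64  0.3  -0.44  1.71  0.14  1.16 -1.41] tau7 -0.021
```

View pics/wrist6.png

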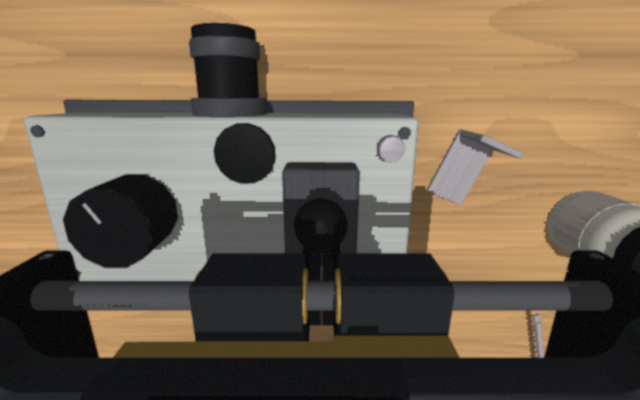

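The lever follows with the ball at (321,223), now past upright. I'll continue in finer steps to the stop.

Request:
{"op": "carry_out", "data": {"rows": [{"offset": [0.004, 0, 0], "rot": [0, 0, 0], "gripper": 0}, {"offset": [0.004, 0, 0], "rot": [0, 0, 0], "gripper": 0}, {"offset": [0.004, 0, 0], "rot": [0, 0, 0], "gripper": 0}, {"offset": [0, 0, 0], "rot": [0, 0, 0], "gripper": 0}]}}

```text
time: 17.9
position: [0.5761, -0.1786, 0.129]
tool_rot: [-3.142, -0.002, -0.001]
ft_force: [-1.2, 0.2, -0.7]
grip_width: 0.005
```

Request:
{"op": "carry_out", "data": {"rows": [{"offset": [0.002, 0, 0], "rot": [0, 0, 0], "gripper": 0}, {"offset": [0, 0, 0], "rot": [0, 0, 0], "gripper": 0}]}}

```text
time: 18.15
position: [0.5778, -0.1786, 0.129]
tool_rot: [3.142, 0.002, 0.0]
ft_force: [-0.8, -0.1, -0.8]
grip_width: 0.008
```

Request:
{"op": "carry_out", "data": {"rows": [{"offset": [0.002, 0, 0], "rot": [0, 0, 0], "gripper": 0}, {"offset": [0, 0, 0], "rot": [0, 0, 0], "gripper": 0}]}}

```text
time: 18.4
position: [0.5795, -0.1786, 0.129]
tool_rot: [3.142, 0.002, -0.001]
ft_force: [-1.7, -0.0, -0.4]
grip_width: 0.001
```

Request:
{"op": "carry_out", "data": {"rows": [{"offset": [0.0015, 0, 0], "rot": [0, 0, 0], "gripper": 0}, {"offset": [0, 0, 0], "rot": [0, 0, 0], "gripper": 0}]}}

```text
time: 18.65
position: [0.5798, -0.1787, 0.1288]
tool_rot: [-3.141, -0.002, 0.005]
ft_force: [-5.3, 0.7, 2.1]
grip_width: 0.003
```

Request:
{"op": "carry_out", "data": {"rows": [{"offset": [0.001, 0, 0], "rot": [0, 0, 0], "gripper": 0}, {"offset": [0, 0, 0], "rot": [0, 0, 0], "gripper": 0}]}}

```text
time: 18.9
position: [0.5799, -0.1787, 0.1288]
tool_rot: [-3.141, -0.001, 0.008]
ft_force: [-8.1, 1.8, 3.5]
grip_width: 0.01
```

Request:
{"op": "carry_out", "data": {"rows": [{"offset": [0.001, 0, 0], "rot": [0, 0, 0], "gripper": 0}, {"offset": [0, 0, 0], "rot": [0, 0, 0], "gripper": 0}]}}

```text
time: 19.15
position: [0.58, -0.1787, 0.1287]
tool_rot: [-3.141, -0.001, 0.012]
ft_force: [-10.4, 1.4, 4.6]
grip_width: 0.006
```

The stop is reached: TCP x holds at 0.580 while the force climbs to 10 N. The ball then sits at x ≈ 0.603, as the 0.6 rad lean predicts. I'm backing off and clearing away.

Request:
{"op": "carry_out", "data": {"rows": [{"offset": [-0.005, 0, 0], "rot": [0, 0, 0], "gripper": 0}, {"offset": [-0.04, 0, 0], "rot": [0, 0, 0], "gripper": 0}, {"offset": [0, 0, -0.05], "rot": [0, 0, 0], "gripper": 0}, {"offset": [0, 0, -0.05], "rot": [0, 0, 0], "gripper": 0}, {"offset": [-0.05, 0, 0], "rot": [0, 0, 0], "gripper": 0}, {"offset": [0, 0.03, 0], "rot": [0, 0, 0], "gripper": 0}, {"offset": [0, 0.05, 0], "rot": [0, 0, 0], "gripper": 0}, {"offset": [0, 0.05, 0], "rot": [0, 0, 0], "gripper": 0}, {"offset": [0, 0, 0], "rot": [0, 0, 0], "gripper": 0}, {"offset": [0, 0, 0], "rot": [0, 0, 0], "gripper": 0}]}}

```text
time: 20.4
position: [0.4892, -0.3084, 0.2293]
tool_rot: [-3.142, -0.002, -0.003]
ft_force: [-0.2, 0.7, 0.3]
grip_width: 0.002
```

```bash
python3 st.py
python3 - <<'E'
from h import *
for n in ["scene","side"]:
    d=cams.get_image(n);i=d["img"][:,:,::-1]
    cv2.imwrite(f"pics/{n}7.png",i)
    c=cam(d); print(n,"ball at 1.2 expect",proj(c,[.569+.0339,-.1785,.1315]))
    j=i[185:285,190:350] if n=="scene" else i[195:335,300:410]
    k=5 if n=="scene" else 4.2
    cv2.imwrite(f"pics/{n}7z.png",cv2.resize(j,None,fx=k,fy=k,interpolation=cv2.INTER_CUBIC))
E
```

```text
t20.40 pos [ 0.4892 -0.3084  0.2293] yaw 0.09 tiltz [ 0.002  0.    -1.   ] F [-0.2  0.7  0.3] M [ 0.043  0.003 -0.023] w 0.002 q [ 0.82  0.19 -0.35  1.63  0.06  1.34 -1.1 ] tau7 0.001
scene ball at 1.2 expect (np.float64(258.15583161267693), np.float64(225.15127707406825))
side ball at 1.2 expect (np.float64(371.97604193753824), np.float64(249.58632834388786))
```

View pics/scene7z.png

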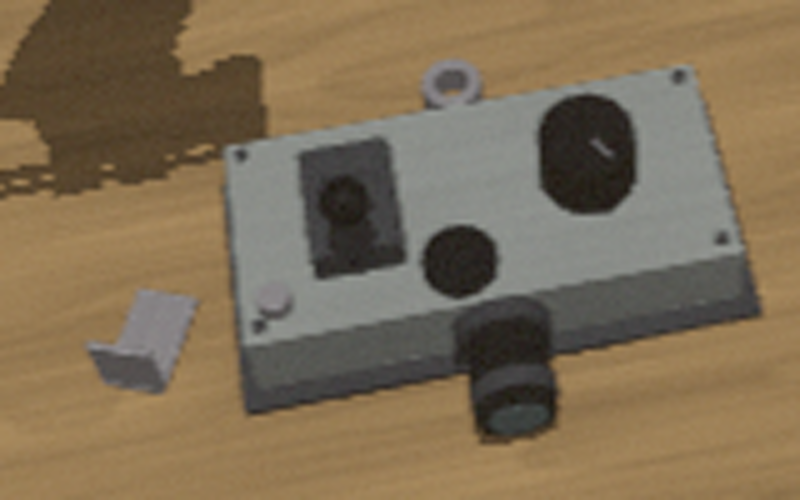

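View pics/side7z.png

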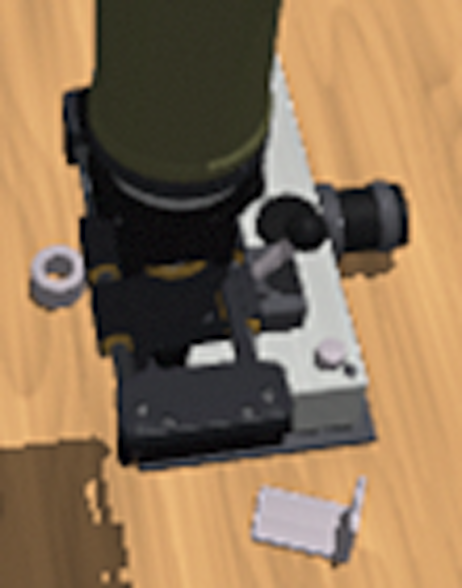

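In the scene view the ball is at (259,225), against an expected (258.2,225.2) for lock = 1.2. The dial's line, cap, bushing, bracket and lens look the same as at the start. In the side view the ball is at about (372,247), against (372,250). Handing in.

```bash
python3 -c "
from bench import workorder;print(workorder.close_job())"
```

```text
the job is handed in; nothing more can be done
None
```

The dial is set five clicks clockwise of its anticlockwise stop and the lock lever is over at its far-side stop. I handed the job in at about 20.5 s.

**Dial:**
- **Stop:** I turned it anticlockwise one click at a time and met the stop five clicks (150°) from the start.
- **Harder than intended:** at the stop the moment rose faster than I expected. It read 1.7 N m at about 1.2° past the stop, well over the 0.4 N m mark, and I backed off straight away. Finger forces can't be read, so I can't confirm they stayed under 150 N in all. The stop's unloaded position at 150° and the later click torques looked normal.
- **Clicks:** I then turned it five clicks clockwise, feeling about 0.25 N m of resistance going into each one. It read 0.04 N m in the fifth click before I let go. The line on the dial is back at its starting angle, which agrees with five clicks down and five back.

**Lever:** I pushed it over with closed fingers until it stopped moving under a force of about 10 N. In the last images the ball is within about 1 px of its expected end position in the scene view and about 3 px in the side view.

**Everything else:** in the last scene view the lens cap, bushing, bracket and unit look unmoved. I did not look closely at the bin, driver, jar or tray again, but the arm never went near them below about 0.2 m. The robot ended clear of everything, at about 0.23 m height.

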